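# Put the tube carousel in gear and bring the open vial under the spout

## Task

Put the tube carousel in gear: press the round knob in its middle gently while rocking it to and fro, never forcing tooth against tooth, until the teeth mesh and the knob drops fully home. Then turn the carousel with the knob until the one wide open vial stands centred under the fixed spout, and let go with the knob still home. Touch neither the tubes and the carousel nor the spout, and leave everything else on the bench where it is.

Things in the scene. Friction and masses are not known exactly. Their poses are not given: they have to be found in the camera images.
- stand: Rotary dosing stand, fixed to the bench. Grey base plate 300 x 270 x 20 mm; origin at the centre of its underside, z up; carousel, spindle and knob all turn about this upright z axis. A steel column (10 mm thick, 128 mm from the axis along the stand's +x, 173 mm tall) carries an arm that reaches in over the ring of tubes and ends in the spout. Only the knob stands taller.
- carousel: White double disc, 216 mm across, turning about the stand's axis (origin as the stand's, x axis points to the vial). On a circle of 85 mm radius: seven slim stoppered tubes (tops at 138 mm) and one wide open vial. Stays where left; turning it takes about 0.15 N m. In its middle a steel crown of six teeth facing up, tips at height 121 mm. The robot must not touch it or its tubes (over 1 N fails).
- vial_mouth (a point): Centre of the mouth of the open vial on the carousel: 31 mm wide, the only wide and open one among the eight, 121 mm above the bench, 85 mm from the axis. At the start it stands about 30 to 66 degrees anticlockwise, seen from above, of the spout.
- spout_tip (a point): Lower tip of the fixed spout, 85 mm from the axis on the stand's +x side, 143 mm above the bench. Do not push the spout or its column (more than 5 N fails).
- knob_grip (a point): Point on the axis of the gear-change knob at grip height, 172 mm above the bench while up; goes down with it. Black fluted cylinder 42 mm across, 40 mm tall (150 to 190 mm while up). Round: its start angle varies and cannot be seen. Turns freely within +-8 rad (0.02 N m); once meshed it turns the carousel one to one, same sense, with about 3 degrees of play either way.
- gear_knob (a joint): How far the knob is pressed down, m: 0 up (out of gear), 0.012 home on a solid stop; counts as home from 0.0105. Sliding takes about 3 N; no spring, stays where left. At about 0.004 the tips of its teeth meet the crown's tips unless they face gaps; it goes on down only while tooth faces gap, within about 3 degrees of true every 60 degrees.
- knob_dog: Steel disc 68 mm across under the knob (135 to 141 mm above the bench while up) with six teeth pointing down (tips at 125 mm while up), like the crown's: radii 18 to 32 mm, 8.6 mm wide, 10 mm tall, every 60 degrees. Fixed to the knob. Origin and axis as the stand's. Before the knob is home, over 20 N tooth against tooth fails; hard pressing also drags the carousel round by friction.
- dropper_small: Bystander: small dropper bottle, 40 mm wide, 84 mm tall, standing on a near corner of the stand's base plate. Origin under its centre.
- bung: Bystander: rubber bung, 34 mm wide, 28 mm tall, on the other near corner of the base plate.
- beaker: Bystander: glass beaker, 72 mm wide, 90 mm tall, left of the stand.
- dropper_tall: Bystander: dropper bottle, 64 mm wide, 115 mm tall, left of the stand.
- cylinder_glass: Bystander: measuring cylinder, foot 52 mm, 138 mm tall, left of the stand.
- spirit_lamp: Bystander: glass spirit lamp with a cap, 84 mm wide, 92 mm tall, right of the stand.
- tube_rack: Bystander: white test tube rack, 70 x 200 mm, tubes up to 128 mm tall, right of the stand.
- wood_clamp: Bystander: wooden tube clamp, 150 x 24 x 12 mm, lying right of the stand.

How it is judged (in metres and radians):
On the way, in this order (a step that is already met when the one before it is completed fails the run):
1. the teeth are meshed: the knob is fully home (value of joint gear_knob above 0.0105 m), for 0.2 s.
2. with the knob home, the open vial has been brought under the spout (value of joint gear_knob above 0.0105 m and horizontal distance between vial_mouth and spout_tip below 0.007 m), for 0.2 s.
At the end, for the whole second after the job is handed in: The knob is home (pressed at least 10.5 mm), the mouth of the open vial is within 7 mm of the spout's tip horizontally, the carousel is at rest and the knob is released (all of step 2 and angular speed of carousel below 0.05 rad/s); the robot touches nothing.
It fails at once if before the knob was home, tooth was forced against tooth with more than 20 N (contact force between knob_dog and carousel above 20 N and value of joint gear_knob below 0.0105 m).
It fails at once if the robot touched the carousel or its tubes (over 1 N) (contact force between any of the fingers, the arm and carousel above 1 N).
It fails at once if the spout or its column was pushed with more than 5 N (contact force between any of the fingers, the arm and stand_c2 above 5 N or contact force between any of the fingers, the arm and stand_c3 above 5 N or contact force between any of the fingers, the arm and stand_c4 above 5 N).
It fails at once if a bystander was moved more than 20 mm (distance of any of beaker, dropper_tall, cylinder_glass, spirit_lamp, tube_rack, wood_clamp, dropper_small, bung from where it was at the start of the episode above 0.02 m).
It also fails if it takes over 64 s, if anything falls off the work surface, if the arm or the gripper's body presses on something with over 40 N, if the wrist force passes 120 N, or if a joint passes its speed limit or range.

## Robot

A 6-joint arm with a two-finger parallel gripper is mounted at the origin on the work surface. World frame = base frame: x ahead of the robot, y to its left, z up, the work surface at z = 0. Lengths are in mm, angles in rad, forces in N, time in s.
With the tool pointing down it reaches from about 275 to 1000 mm from the base axis. Payload 8.4 kg.
Tool frame: the origin (TCP) lies at the centre of the arm's flange, where the gripper is bolted on; the fingertips stand r.tip_extent ahead of it and the grasp point (between the pads) lies 155 mm ahead of it (r.tip_extent is the distance from the TCP to the fingertips, in mm); z points along the fingers, y is the direction in which the jaws open and shut (so a half turn about z gives the same grasp; the last joint's range is limited). The gripper opens to 85 mm and grips with 20 to 120 N. Pads are 22 mm wide; open, the fingers measure 114 mm over their backs; the gripper's body (76 mm by 85 mm) begins 54 mm behind the grasp point. The pads swing forward as they close: fully open they stand 13 mm farther back than shut.
Start: joints at [-1.338, 0.353, 1.633, -0, 1.155, -0.002], TCP at [145.404, -607.855, 404.681] pointing down, gripper open.
Joint ranges: [-2.63, 2.63], [-0.92, 2.1], [0.06, 2.66], [-1.3, 4.44], [0, 2.69], [-3.02, 3.02]. Speed limits (rad/s): [2.22, 2.22, 2.79, 3.14, 3.14, 3.14].

## Interface

Orientations are given as [roll, pitch, yaw] about the fixed x, y, z axes, in that order (R = Rz(yaw) Ry(pitch) Rx(roll)).
In Python, from rig import sense, grab_frame, job, r gives the robot as it stands. The module is installed in compiled form; this text tells all that it offers.
- The arm moves only by the shell command python3 -m creep 'ROWS' [FORCE]. ROWS is JSON, a list of rows, each a list of 7 numbers: the turn, a rotation vector about the tool's x, y, z in rad, then the shift along the tool's x, y, z in mm, then the closure, from 0 (fully open) to 1 (shut). In form: [[wx, wy, wz, dx, dy, dz, fingers], ...]. A call has 1 to 10 rows; each row shifts and turns the pose as measured when the row begins, along the tool's axes as they then stand; what a row does not reach is not made up. A row lasts 1/12 s, in which the tool goes at most 41.7 mm and 7.16 degrees, less where a joint would pass 70% of its speed; a pose out of reach is approached as far as the arm can. A call with a gripper value outside its range is refused whole. The fingers move at their own pace and stop on an object; FORCE is the grip in N (left out, the last holds). Time passes only in rows, so rows that do not move let the fingers close. It gives the time, the measured TCP pose, the force and the opening at its end, in the units of the state.
- sense(): the state, without advancing time (a new reading comes with each control period).
- grab_frame(name): name is "scene" or "side" or "wrist"; returns a dict with "color" (384x512x3 uint8, red, green, blue), "mtx" (3x3 intrinsics, pixels), "distortion" ([k1, k2, p1, p2, k3] as OpenCV has them; the pictures are not rectified), "T" (4x4, takes a point from camera to world coordinates). Camera axes: x right, y down, z forward; pixel columns grow to the right and rows downward; lengths in mm; the calibration is good to about 2 mm. A picture is of the moment at which its call begins. There is no depth.
- job.sign_off(): hands the job in, once; it reports no verdict.
The state is a dict: "clock": time; "qpos": joint angles; "qvel": joint speeds; "joint_efforts": joint torques, N m; "eef_pos": TCP position; "tcp_rot": TCP orientation; "contact_force": force on the tool from outside, world axes, zero at the start; "wrist_torque": the same for the moment, N m; "opening": opening from 0.0 (shut) to 1.0 (fully open).
Only numpy, scipy, OpenCV 4.12 (cv2) and the standard library are available. Lean on these libraries where they do the work, as an engineer would, in place of code of your own. Each camera call takes 0.05 s, during which the arm holds its last target.

## Working session

There is one attempt and no reset: what is moved stays moved. The work goes in short steps, Python scripts to look and compute and a shell command to move; the robot and the scene stay as the last step left them, time stands still between calls to the robot, and variables do not carry over. Pictures are saved under pics/ and viewed, and the job is handed in when it is done.

```bash
mkdir -p pics; ls
python3 - <<'E'
from rig import sense, grab_frame, job, r
import cv2
print(sense()); print(r.tip_extent)
for n in ["scene","side","wrist"]:
    f=grab_frame(n); cv2.imwrite(f"pics/{n}0.png",f["color"][:,:,::-1]); print(n,f["mtx"].tolist(),f["distortion"],f["T"].round(3).tolist())
E
```

```text
pics
{'clock': 0.0, 'qpos': array([-1.33838722e+00,  3.53665702e-01,  1.63412967e+00,  8.31340770e-06,
        1.15520041e+00, -2.39390934e-03]), 'qvel': array([ 0.00138531,  0.00116625,  0.00034698,  0.00053401, -0.00103614,
        0.00037983]), 'joint_efforts': array([-2.93509016e-03, -6.05257201e+01, -3.42064941e+01, -1.60723744e-04,
        9.47237480e-03,  1.43500461e-05]), 'eef_pos': array([ 145.3587746 , -607.62368083,  403.95246032]), 'tcp_rot': array([-3.14018955e+00, -1.09599488e-05,  2.34799647e-01]), 'contact_force': array([ 0.9951675 , -0.18961409,  0.52939514]), 'wrist_torque': array([0.0292648 , 0.00217809, 0.00369862]), 'opening': 1.0007237294301037}
173.4
scene [[395.94030046373393, 0.0, 252.4368421341945], [0.0, 395.94030046373393, 186.2498430187774], [0.0, 0.0, 1.0]] [-0.13715432  0.          0.          0.          0.        ] [[0.731, 0.594, -0.334, 938.934], [0.682, -0.628, 0.375, -482.919], [0.013, -0.502, -0.865, 1225.243], [0.0, 0.0, 0.0, 1.0]]
side [[452.07677494756723, 0.0, 258.6309345821704], [0.0, 452.07677494756723, 181.18273320112652], [0.0, 0.0, 1.0]] [-0.15586691  0.          0.          0.          0.        ] [[-0.887, -0.297, 0.353, -12.397], [-0.462, 0.575, -0.675, 1003.56], [-0.003, -0.762, -0.647, 1085.254], [0.0, 0.0, 0.0, 1.0]]
wrist [[339.6348535028164, 0.0, 256.65451997455807], [0.0, 339.6348535028164, 189.53813529499936], [0.0, 0.0, 1.0]] [-0.06991498  0.          0.          0.          0.        ] [[0.233, -0.92, -0.314, 227.74], [-0.972, -0.221, -0.075, -588.234], [-0.0, 0.323, -0.946, 372.699], [0.0, 0.0, 0.0, 1.0]]
```

View pics/scene0.png

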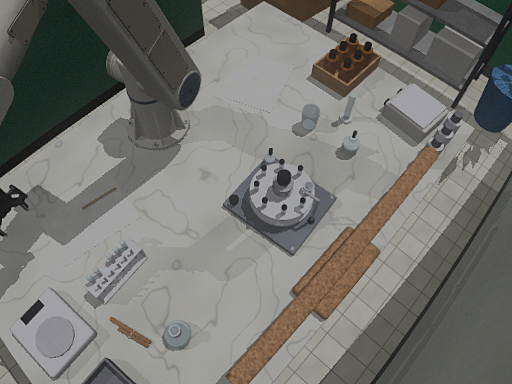

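View pics/side0.png

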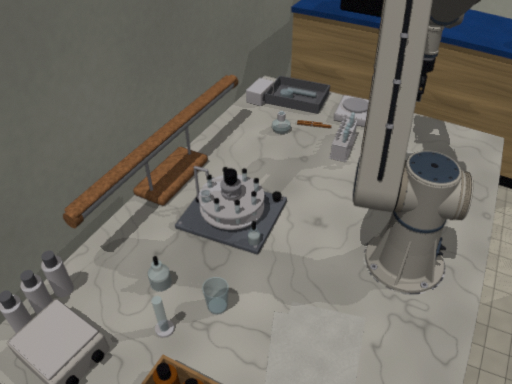

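View pics/wrist0.png

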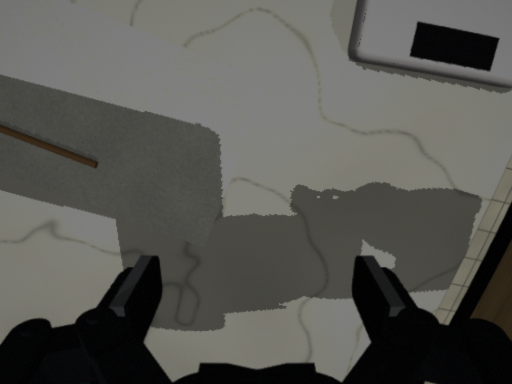

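The scene shows the stand around (283,190) px with the knob at (284,178), and the side view shows the knob at (231,178). I'll enlarge both.

Run:
```python
import cv2
a=cv2.imread("pics/scene0.png")[135:260,210:345]; cv2.imwrite("pics/sc_c.png",cv2.resize(a,None,fx=5,fy=4.8 if 0 else 4.7,interpolation=cv2.INTER_CUBIC) if 0 else cv2.resize(a,None,fx=4.5,fy=4.5,interpolation=cv2.INTER_CUBIC))
a=cv2.imread("pics/side0.png")[150:255,170:295]; cv2.imwrite("pics/si_c.png",cv2.resize(a,None,fx=5,fy=5,interpolation=cv2.INTER_CUBIC))
```

```text
(no output)
```

View pics/sc_c.png

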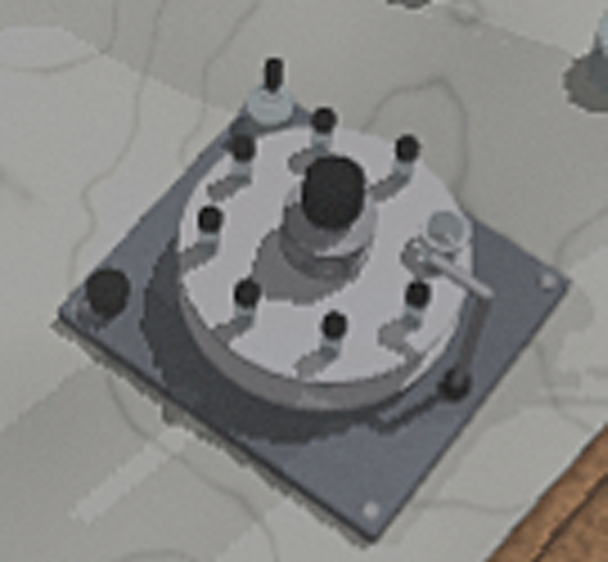

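View pics/si_c.png

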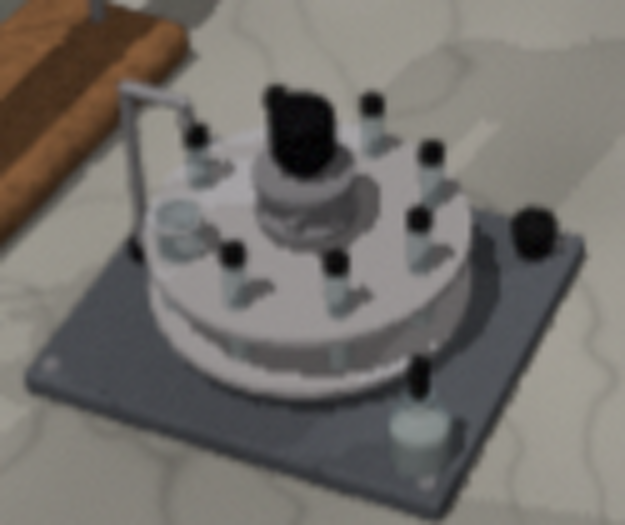

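```bash
cat > fit.py <<'E'
import numpy as np, cv2
from scipy.optimize import least_squares
def proj(f,P):
    T=f["T"]; R=T[:3,:3].T; t=-R@T[:3,3]
    return cv2.projectPoints(np.asarray(P,float),cv2.Rodrigues(R)[0],t,f["mtx"],f["distortion"])[0][:,0]
E
cat > a.py <<'E'
from fit import *
from rig import grab_frame
sc={k:((u+.5)/4.5-.5+210,(v+.5)/4.5-.5+135) for k,(u,v) in dict(t1=(406,142),t2=(323,112),t3=(243,142),t4=(209,212),t5=(247,286),t6=(334,319),t7=(418,288),v=(446,228),kn=(333,180),cA=(60,312),cB=(373,538),cC=(568,283),col=(455,388)).items()}
si={k:((u+.5)/5-.5+170,(v+.5)/5-.5+150) for k,(u,v) in dict(t1=(233,248),t2=(336,258),t3=(419,213),t4=(431,148),t5=(372,100),t6=(277,90),t7=(197,130),v=(180,217),kn=(303,112),cD=(30,382),cA=(582,240),cE=(437,513),col=(135,245)).items()}
# corners resolved in stand frame: x +: column side
F={n:grab_frame(n) for n in("scene","side")}
def pts(p):
    x,y,yaw,c=p; d={}
    rot=lambda a,X,Y:(x+np.cos(a)*X-np.sin(a)*Y,y+np.sin(a)*X+np.cos(a)*Y)
    for k in range(1,8): d[f"t{k}"]=(*rot(c+k*np.pi/4,85,0),138)
    d["v"]=(*rot(c,85,0),121); d["kn"]=(x,y,190); d["col"]=(*rot(yaw,128,0),20)
    return d
def res(p):
    d=pts(p); o=[]
    for n,m in(("scene",sc),("side",si)):
        ks=[k for k in m if k in d]; o+=list((proj(F[n],[d[k] for k in ks])-[m[k] for k in ks]).ravel())
    return o
s=least_squares(res,[600,-50,0,.8],loss="soft_l1"); print(s.x,np.degrees(s.x[2:]),np.array(res(s.x)).reshape(-1,2).round(1).tolist())
# corner cross-check z=20
from fit import proj
for n,m in(("scene",sc),("side",si)):
    f=F[n]
    for k in m:
        if k[0]=="c" and k!="col":
            q=cv2.undistortPoints(np.array([[m[k]]]),f["mtx"],f["distortion"])[0,0]
            r=f["T"][:3,:3]@[*q,1]; o=f["T"][:3,3]; P=o+r*(20-o[2])/r[2]
            a=-s.x[2]; dx,dy=P[:2]-s.x[:2]; print(n,k,P.round(),(np.cos(a)*dx-np.sin(a)*dy).round(),(np.sin(a)*dx+np.cos(a)*dy).round())
E
python3 a.py
```

```text
[578.81376028  67.59415003 213.69962077   0.75355608] [12244.0863536     43.17558317] [[0.4, 0.2], [0.3, 0.5], [0.1, 0.0], [0.2, 0.2], [-0.1, 0.3], [0.1, 0.1], [0.2, -0.0], [-0.3, -0.5], [0.5, -1.2], [-0.4, -0.2], [-0.0, 0.1], [0.1, -0.2], [0.2, 0.1], [0.4, -0.1], [0.2, -0.4], [0.0, 0.2], [-0.2, -0.1], [-0.4, -0.6], [-0.2, -0.8], [2.6, 1.4]]
scene cA [448. -80.  20.] -141.0 -138.0
scene cB [740. -56.  20.] 152.0 -135.0
scene cC [716. 208.  20.] 147.0 130.0
side cD [706. 219.  20.] 138.0 142.0
side cA [443. -73.  20.] -145.0 -131.0
side cE [418. 194.  20.] -152.0 138.0
```

```bash
python3 -m creep '[[0,0,0,28.9,-27.8,0,0],[0,0,0,28.9,-27.8,0,0],[0,0,0,28.9,-27.8,0,0],[0,0,0,28.9,-27.8,0,0],[0,0,0,28.9,-27.8,0,0],[0,0,0,28.9,-27.8,0,0],[0,0,0,28.9,-27.8,0,0],[0,0,0,28.9,-27.8,0,0],[0,0,0,28.9,-27.8,0,0],[0,0,0,28.9,-27.8,0,0]]' 40
```

```text
clock: 1.08
eef_pos: [365.0, -262.9, 402.6]
tcp_rot: [3.138, 0.0, 0.224]
contact_force: [0.6, -0.4, -1.0]
opening: 1.001
```

```bash
python3 -m creep '[[0,0,0,28.9,-27.8,0,0],[0,0,0,28.9,-27.8,0,0],[0,0,0,28.9,-27.8,0,0],[0,0,0,28.9,-27.8,0,0],[0,0,0,28.9,-27.8,0,0],[0,0,0,28.9,-27.8,0,0],[0,0,0,28.9,-27.8,0,0],[0,0,0,28.9,-27.8,0,0],[0,0,0,26,-26,0,0],[0,0,0,24,-25,0,0]]'
python3 -m creep '[[0,0,-0.12,0,0,0,0],[0,0,-0.12,0,0,0,0],[0,0,-0.12,0,0,0,0],[0,0,-0.12,0,0,0,0],[0,0,-0.12,0,0,0,0],[0,0,-0.12,0,0,0,0],[0,0,-0.12,0,0,0,0],[0,0,-0.12,0,0,0,0],[0,0,-0.12,0,0,0,0],[0,0,-0.12,0,0,0,0]]'
python3 - <<'E'
from rig import *
import cv2
f=grab_frame("wrist"); cv2.imwrite("pics/w1.png",f["color"][:,:,::-1]); print(sense())
E
```

```text
clock: 1.92
eef_pos: [583.5, 84.0, 403.5]
tcp_rot: [3.135, -0.005, 0.225]
contact_force: [0.4, -1.3, 0.2]
opening: 0.998
clock: 2.75
eef_pos: [586.9, 93.5, 401.4]
tcp_rot: [3.136, 0.003, 1.47]
contact_force: [0.5, -0.3, -0.7]
opening: 0.999
{'clock': 2.8, 'qpos': array([ 0.15658198,  0.30748783,  1.70641339, -0.00467587,  1.1228996 ,
        0.24994209]), 'qvel': array([ 1.18551292e-03, -6.19247830e-04, -9.01717214e-04, -9.34701908e-04,
        1.46909861e-04,  3.10200371e-01]), 'joint_efforts': array([-1.89352431e-02, -5.68061292e+01, -3.38083863e+01, -1.60576799e-02,
       -3.67659680e-02,  1.79913104e+00]), 'eef_pos': array([586.84480457,  93.44394249, 401.37803581]), 'tcp_rot': array([3.13590896e+00, 2.90883391e-03, 1.47944284e+00]), 'contact_force': array([-0.78673247, -0.14670467, -0.54031897]), 'wrist_torque': array([-0.00102005, -0.01304304,  0.04194201]), 'opening': 1.0012279302221976}
```

View pics/w1.png

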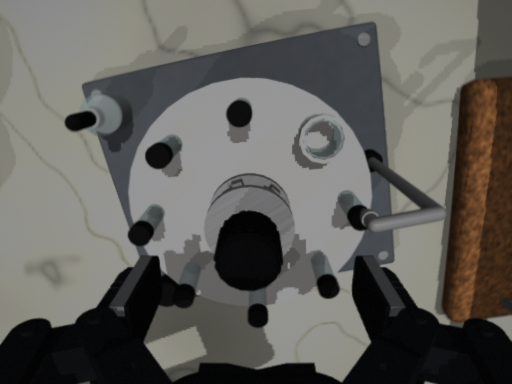

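The wrist view shows the whole stand: knob near (249,250), vial mouth near (322,138), spout near (370,222).

Run:
```python
import cv2
a=cv2.imread("pics/w1.png")[85:335,120:460]; a=cv2.convertScaleAbs(a,alpha=1.6,beta=25);cv2.imwrite("pics/w1c.png",cv2.resize(a,None,fx=2.3,fy=2.3,interpolation=cv2.INTER_CUBIC))
```

```text
(no output)
```

View pics/w1c.png

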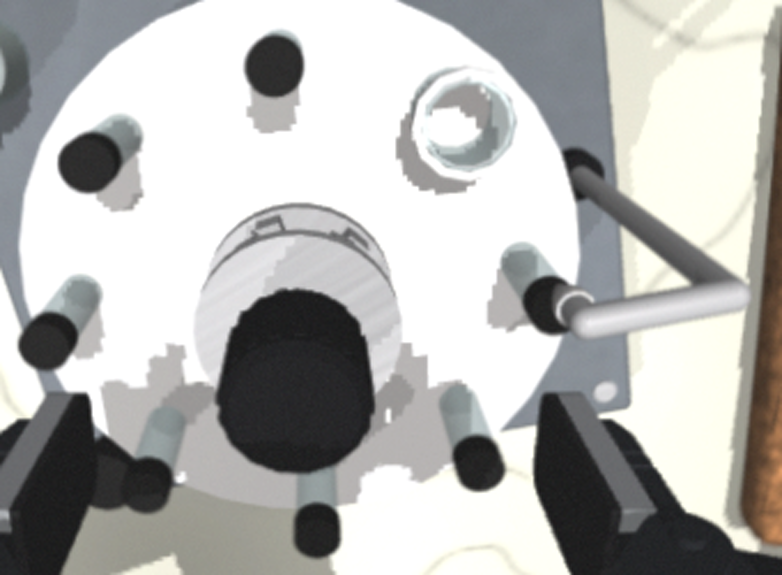

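```bash
cat > b.py <<'E'
from fit import *
from rig import grab_frame
m={k:((u+.5)/2.3-.5+120,(v+.5)/2.3-.5+85) for k,(u,v) in dict(t1=(273,66),t2=(88,165),t3=(47,344),t4=(147,488),t5=(317,534),t6=(478,466),t7=(548,308),v=(463,123),kn=(296,410),sp=(572,302),col=(582,165)).items()}
f=grab_frame("wrist")
def pts(p):
    x,y,yaw,c=p; d={}
    rot=lambda a,X,Y:(x+np.cos(a)*X-np.sin(a)*Y,y+np.sin(a)*X+np.cos(a)*Y)
    for k in range(1,8): d[f"t{k}"]=(*rot(c+k*np.pi/4,85,0),138)
    d["v"]=(*rot(c,85,0),121); d["kn"]=(x,y,190); d["col"]=(*rot(yaw,128,0),20);d["sp"]=(*rot(yaw,85,0),150)
    return d
res=lambda p:(proj(f,[pts(p)[k] for k in m])-[m[k] for k in m]).ravel()
s=least_squares(res,[580,68,0.08,.75],loss="soft_l1");print(s.x[:2],np.degrees(s.x[2:]));print(dict(zip(m,res(s.x).reshape(-1,2).round(1).tolist())))
E
python3 b.py
```

```text
[582.07619832  67.2086678 ] [ 5.06169526 44.24879599]
{'t1': [0.5, -1.2], 't2': [-1.0, -1.1], 't3': [-1.5, 0.5], 't4': [-0.8, 1.5], 't5': [0.6, 1.3], 't6': [2.0, 1.0], 't7': [4.4, -0.2], 'v': [2.9, -0.8], 'kn': [-0.0, 0.8], 'sp': [-1.3, -1.7], 'col': [-3.8, 2.9]}
```

```bash
python3 -m creep '[[0,0,-0.12,0,0,0,0],[0,0,-0.12,0,0,0,0],[0,0,-0.12,0,0,0,0],[0,0,-0.12,0,0,0,0],[0,0,-0.12,0,0,0,0],[0,0,-0.12,0,0,0,0],[0,0,0,0,0,0,0],[0,0,0,0,0,0,0]]'
python3 - <<'E'
from rig import *
import cv2,pickle
f=grab_frame("wrist"); pickle.dump(f,open("w2.pkl","wb")); a=f["color"][:,:,::-1]; cv2.imwrite("pics/w2.png",a)
s=sense();print(s["eef_pos"],s["tcp_rot"],s["qpos"],s["qvel"])
a=cv2.convertScaleAbs(a[60:310,60:400],alpha=1.6,beta=25);cv2.imwrite("pics/w2c.png",cv2.resize(a,None,fx=2.3,fy=2.3,interpolation=cv2.INTER_CUBIC))
E
```

```text
clock: 3.52
eef_pos: [586.7, 93.4, 401.0]
tcp_rot: [3.14, 0.005, 2.177]
contact_force: [0.4, 0.1, 0.4]
opening: 0.997
[586.6450294   93.36950602 400.96930256] [3.1398721  0.0054762  2.17683232] [ 0.15650205  0.307787    1.70696052 -0.00464234  1.12292004 -0.44753649] [-2.40890055e-04 -4.63835431e-06 -1.56609502e-03 -1.94336276e-03
  1.06579391e-03 -1.52341538e-02]
```

View pics/w2c.png

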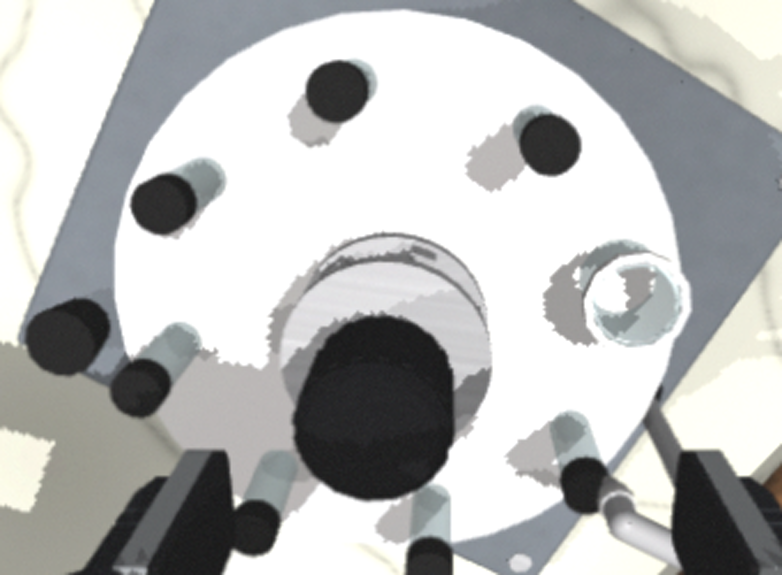

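```bash
sed -e 's/dict(t1.*).items/dict(t1=(550,145),t2=(337,91),t3=(163,204),t4=(139,388),t5=(254,528),t7=(583,486),v=(636,299),kn=(374,425),sp=(616,500)).items/; s/+120/+60/; s/+85,/+60,/; s/+85)/+60)/; s/^f=.*/import pickle; f=pickle.load(open("w2.pkl","rb"))/' b.py > c.py; grep "^m=" c.py; python3 c.py
```

```text
m={k:((u+.5)/2.3-.5+60,(v+.5)/2.3-.5+60) for k,(u,v) in dict(t1=(550,145),t2=(337,91),t3=(163,204),t4=(139,388),t5=(254,528),t7=(583,486),v=(636,299),kn=(374,425),sp=(616,500)).items()}
[581.09317304  68.06668592] [ 2.29567526 43.46454989]
{'t1': [1.8, -1.9], 't2': [-0.1, -1.8], 't3': [-1.5, -0.6], 't4': [-0.8, 1.2], 't5': [-0.4, 2.2], 't7': [3.9, 1.4], 'v': [2.0, 0.5], 'kn': [0.0, 4.4], 'sp': [-3.2, -1.3]}
```

```bash
python3 -m creep '[[0,0.0055,0,-17.6,-19.9,0,0],[0,0,0,0,0,0,0],[0,0,0,0,0,20,0],[0,0,0,0,0,15,0],[0,0,0,0,0,0,0]]'
python3 - <<'E'
from rig import *
import cv2
for n in("scene","side","wrist"):
    f=grab_frame(n); a=f["color"][:,:,::-1]
    if n=="scene": a=cv2.resize(a[100:260,200:360],None,fx=3.5,fy=3.5)
    if n=="side": a=cv2.resize(a[110:250,160:300],None,fx=4,fy=4)
    cv2.imwrite(f"pics/{n}3.png",a)
s=sense();print(s["eef_pos"],s["tcp_rot"])
E
```

```text
clock: 3.98
eef_pos: [580.8, 66.9, 366.5]
tcp_rot: [3.137, 0.001, 2.151]
contact_force: [-1.3, -0.9, 0.4]
opening: 1.001
[581.66483191  67.17986388 369.09029182] [3.13373615e+00 2.72464534e-03 2.15371752e+00]
```

View pics/scene3.png

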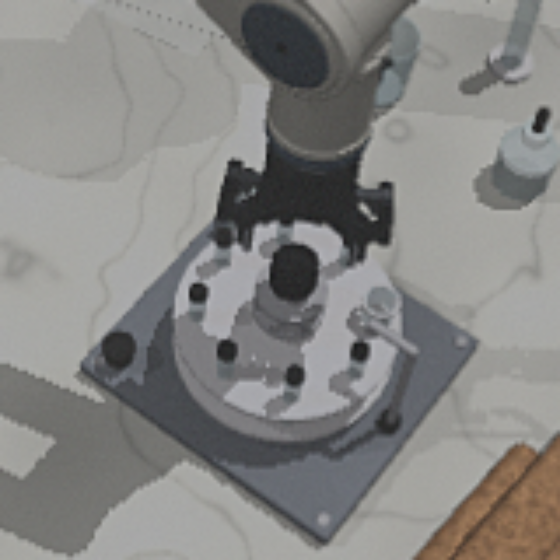

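View pics/side3.png

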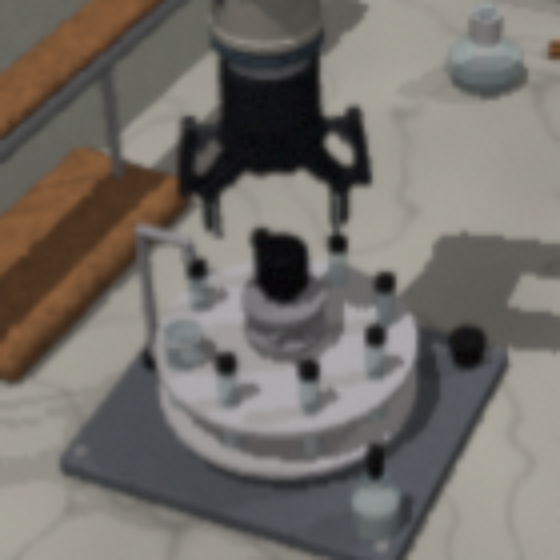

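View pics/wrist3.png

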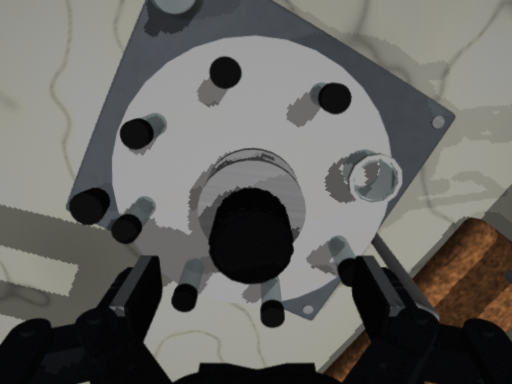

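```bash
python3 -m creep '[[0.007,0.002,0,0,-1.7,10,0],[0,0,0,0,0,15,0],[0,0,0,0,0,12,0],[0,0,0,0,0,4,0],[0,0,0,0,0,0,0],[0,0,0,0,0,0,0]]'
python3 - <<'E'
from rig import *
import cv2
f=grab_frame("wrist"); a=f["color"][:,:,::-1]
cv2.imwrite(f"pics/wrist4.png",a)
s=sense();print(s["eef_pos"],s["tcp_rot"],s["contact_force"])
E
```

```text
clock: 4.63
eef_pos: [581.5, 66.9, 328.5]
tcp_rot: [3.137, 0.003, 2.15]
contact_force: [-0.4, -0.6, 0.5]
opening: 1.0
[581.52401619  66.88206161 328.72345673] [3.13713491e+00 2.83370722e-03 2.15023340e+00] [-0.40804193 -0.02633333 -0.65745825]
```

View pics/wrist4.png

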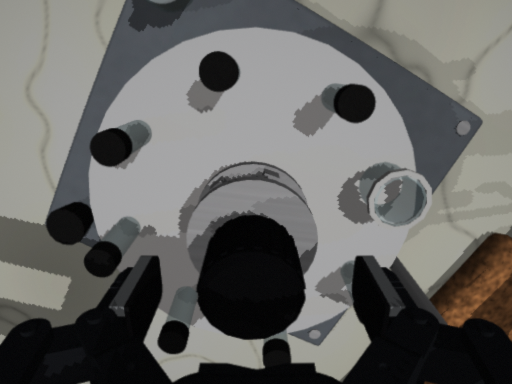

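Run:
```python
from fit import *
from rig import *
import cv2
f=grab_frame("wrist");s=sense();print(s["eef_pos"],s["tcp_rot"])
x,y=s["eef_pos"][:2]
for X,Y in((x,y),(x-1.7,y-1.2),(578.8,67.6)):
    th=np.linspace(0,2*np.pi,40)
    q=proj(f,np.c_[X+21*np.cos(th),Y+21*np.sin(th),0*th+190]); print(X,Y,q.min(0),q.max(0))
a=cv2.convertScaleAbs(f["color"][200:350,180:330,::-1],alpha=4,beta=20);cv2.imwrite("pics/k.png",cv2.resize(a,None,fx=4,fy=4))
```

```text
[581.63575427  66.87728908 329.02340723] [3.13663032e+00 3.11815633e-03 2.15034400e+00]
581.6357542712226 66.87728907553296 [197.07991355 254.27580115] [307.38260267 345.18754235]
579.9357542712225 65.67728907553295 [191.65506739 254.46319255] [301.91650852 345.33545   ]
578.8 67.6 [191.51287519 248.96041158] [302.47863159 341.06132811]
```

View pics/k.png

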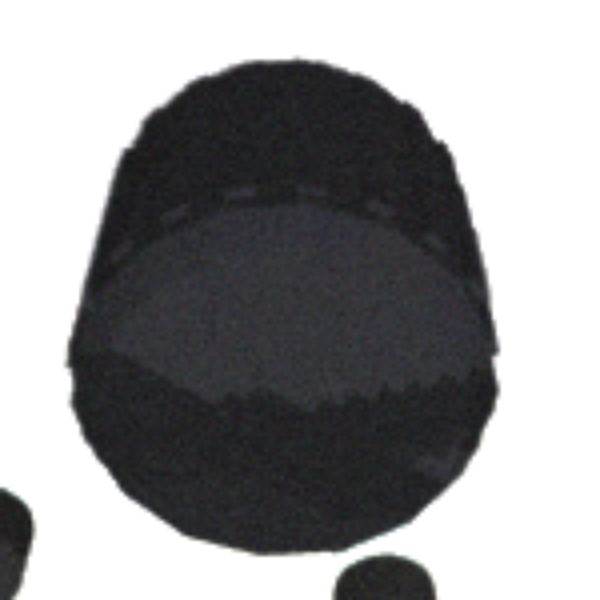

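```bash
python3 -m creep '[[0.0045,0.003,0,1.7,-1.2,0,0],[0,0,0,0,0,0,0],[0,0,0,0,0,0,0.3],[0,0,0,0,0,0,0.4],[0,0,0,0,0,0,0.45],[0,0,0,0,0,0,0.5],[0,0,0,0,0,0,0.5],[0,0,0,0,0,0,0.5]]' 40
```

```text
clock: 5.4
eef_pos: [579.4, 67.5, 330.9]
tcp_rot: [3.141, 0.001, 2.15]
contact_force: [0.4, -0.6, 1.2]
opening: 0.498
```

```bash
python3 -m creep '[[0,0,0,0,0,0,0.55],[0,0,0,0,0,0,0.6],[0,0,0,0,0,0,0.7],[0,0,0,0,0,0,1],[0,0,0,0,0,0,1]]' 40; python3 -c "
from rig import *
s=sense();print(s['eef_pos'],s['tcp_rot'],s['contact_force'],s['wrist_torque'],s['opening'],s['qpos'])"
```

```text
clock: 5.82
eef_pos: [579.2, 67.4, 330.9]
tcp_rot: [-3.142, 0.001, 2.15]
contact_force: [-1.5, -0.5, 0.7]
opening: 0.478
[579.23945165  67.35566905 330.89554159] [-3.14158852e+00  5.83318534e-04  2.15024513e+00] [-1.50771936 -0.54794963  0.74041984] [-0.0154004   0.17676951  0.00147583] 0.4783648574060645 [ 1.13342594e-01  3.69064007e-01  1.79181805e+00 -6.29495331e-04
  9.80452234e-01 -4.65755873e-01]
```

```bash
python3 -m creep '[[0,0,0,0,0,1,1],[0,0,0,0,0,1,1]]' 60; python3 -m creep '[[0,0,0,0,0,1,1]]';python3 -m creep '[[0,0,0,0,0,1,1]]'
```

```text
clock: 5.98
eef_pos: [579.2, 67.3, 329.1]
tcp_rot: [3.142, 0.001, 2.15]
contact_force: [-2.7, 0.3, 2.7]
opening: 0.473
clock: 6.07
eef_pos: [579.2, 67.3, 328.0]
tcp_rot: [3.141, 0.001, 2.15]
contact_force: [-2.5, -0.3, 0.9]
opening: 0.471
clock: 6.15
eef_pos: [579.3, 67.3, 327.6]
tcp_rot: [3.141, 0.001, 2.15]
contact_force: [-6.9, -1.4, 19.0]
opening: 0.473
```

```bash
python3 -m creep '[[0,0,0,0,0,-0.1,1]]'; python3 -m creep '[[0,0,0.04,0,0,0.1,1]]'
```

```text
clock: 6.23
eef_pos: [579.2, 67.4, 327.8]
tcp_rot: [3.142, 0.001, 2.15]
contact_force: [-1.4, -1.2, -3.4]
opening: 0.471
clock: 6.32
eef_pos: [579.2, 67.4, 327.7]
tcp_rot: [3.141, 0.001, 2.111]
contact_force: [-1.5, -0.6, 2.7]
opening: 0.475
```

```bash
for i in 1; do python3 -m creep '[[0,0,0.04,0,0,0.2,1]]'; python3 -m creep '[[0,0,0.04,0,0,0.2,1]]'; python3 -m creep '[[0,0,0.04,0,0,0.2,1]]'; python3 -m creep '[[0,0,0.04,0,0,0.2,1]]'; done
```

```text
clock: 6.4
eef_pos: [579.3, 67.4, 327.7]
tcp_rot: [3.141, 0.001, 2.069]
contact_force: [-3.3, -0.1, 6.4]
opening: 0.473
clock: 6.48
eef_pos: [579.3, 67.4, 327.7]
tcp_rot: [3.141, 0.001, 2.028]
contact_force: [-2.5, -0.9, 6.0]
opening: 0.47
clock: 6.57
eef_pos: [579.3, 67.4, 327.7]
tcp_rot: [3.141, 0.001, 1.986]
contact_force: [-2.7, -0.4, 5.2]
opening: 0.477
clock: 6.65
eef_pos: [579.3, 67.4, 327.7]
tcp_rot: [3.141, 0.001, 1.944]
contact_force: [-1.3, -1.4, 3.6]
opening: 0.476
```

```bash
for i in 1; do python3 -m creep '[[0,0,0.04,0,0,0.3,1]]'; python3 -m creep '[[0,0,0.04,0,0,0.3,1]]'; python3 -m creep '[[0,0,0.04,0,0,0.3,1]]'; python3 -m creep '[[0,0,0.04,0,0,0.3,1]]';  python3 -m creep '[[0,0,0.04,0,0,0.3,1]]'; python3 -m creep '[[0,0,0.04,0,0,0.3,1]]';done | grep -v -e open
```

```text
clock: 6.73
eef_pos: [579.4, 67.4, 327.7]
tcp_rot: [3.141, 0.001, 1.902]
contact_force: [-3.3, -0.1, 7.1]
clock: 6.82
eef_pos: [579.4, 67.5, 327.7]
tcp_rot: [3.141, 0.001, 1.86]
contact_force: [-2.8, -1.3, 5.9]
clock: 6.9
eef_pos: [579.4, 67.5, 327.7]
tcp_rot: [3.14, 0.001, 1.818]
contact_force: [-3.3, -1.9, 5.9]
clock: 6.98
eef_pos: [579.4, 67.5, 327.7]
tcp_rot: [3.14, 0.001, 1.776]
contact_force: [-2.2, -0.6, 5.1]
clock: 7.07
eef_pos: [579.5, 67.5, 327.7]
tcp_rot: [3.14, 0.001, 1.734]
contact_force: [-2.4, -0.2, 6.3]
clock: 7.15
eef_pos: [579.5, 67.5, 327.7]
tcp_rot: [3.14, 0.001, 1.692]
contact_force: [-2.4, -0.1, 4.8]
```

```bash
for i in 1; do python3 -m creep '[[0,0,0.04,0,0,0.3,1]]'; python3 -m creep '[[0,0,0.04,0,0,0.3,1]]'; python3 -m creep '[[0,0,0.04,0,0,0.3,1]]'; python3 -m creep '[[0,0,0.04,0,0,0.3,1]]';  python3 -m creep '[[0,0,0.04,0,0,0.3,1]]'; python3 -m creep '[[0,0,0.04,0,0,0.3,1]]';python3 -m creep '[[0,0,0.04,0,0,0.3,1]]';python3 -m creep '[[0,0,0.04,0,0,0.3,1]]';done | grep -v -e open
python3 - <<'E'
from rig import *
import cv2
f=grab_frame("scene"); a=f["color"][:,:,::-1]
b=grab_frame("side")["color"][:,:,::-1]
cv2.imwrite(f"pics/s5.png",cv2.hconcat([cv2.resize(a[130:255,210:345],(390,361)),cv2.resize(b[150:255,170:295],(400,361))]))
E
```

```text
clock: 7.23
eef_pos: [579.5, 67.6, 327.7]
tcp_rot: [3.14, 0.001, 1.651]
contact_force: [-2.1, -0.7, 6.4]
clock: 7.32
eef_pos: [579.5, 67.6, 327.7]
tcp_rot: [3.14, 0.001, 1.609]
contact_force: [-2.8, -1.5, 5.1]
clock: 7.4
eef_pos: [579.6, 67.6, 327.7]
tcp_rot: [3.14, 0.001, 1.567]
contact_force: [-2.4, -1.0, 4.8]
clock: 7.48
eef_pos: [579.6, 67.6, 327.6]
tcp_rot: [3.14, 0.001, 1.525]
contact_force: [-2.4, -0.6, 3.9]
clock: 7.57
eef_pos: [579.6, 67.6, 327.4]
tcp_rot: [3.14, 0.001, 1.483]
contact_force: [-1.1, -0.2, 1.9]
clock: 7.65
eef_pos: [579.6, 67.6, 327.2]
tcp_rot: [3.139, 0.001, 1.441]
contact_force: [-0.2, -1.5, 1.6]
clock: 7.73
eef_pos: [579.7, 67.6, 326.8]
tcp_rot: [3.139, 0.001, 1.399]
contact_force: [-0.9, 0.1, 3.0]
clock: 7.82
eef_pos: [579.7, 67.6, 326.5]
tcp_rot: [3.139, 0.001, 1.357]
contact_force: [-1.9, -1.5, 2.0]
```

View pics/s5.png

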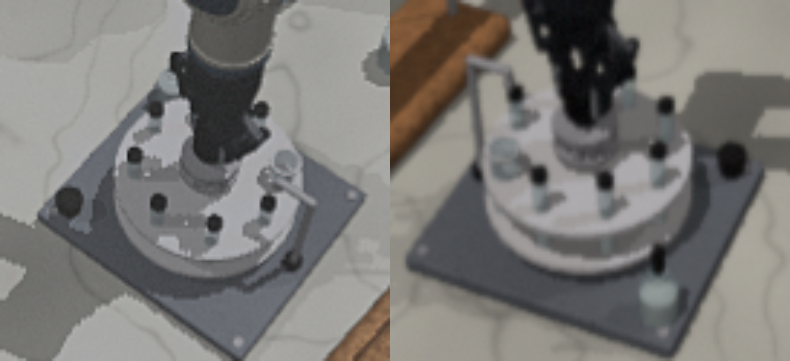

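```bash
for i in 1; do python3 -m creep '[[0,0,-0.02,0,0,0.5,1]]'; python3 -m creep '[[0,0,0,0,0,0.5,1]]'; python3 -m creep '[[0,0,0,0,0,0.5,1]]'; done | grep -v -e open
```

```text
clock: 8.0
eef_pos: [579.7, 67.6, 325.9]
tcp_rot: [3.14, 0.001, 1.379]
contact_force: [-1.1, -0.9, 1.6]
clock: 8.08
eef_pos: [579.7, 67.6, 325.3]
tcp_rot: [3.14, 0.001, 1.382]
contact_force: [-2.0, -0.6, 3.1]
clock: 8.17
eef_pos: [579.7, 67.6, 324.7]
tcp_rot: [3.14, 0.001, 1.384]
contact_force: [-1.7, -1.0, 1.7]
```

```bash
python3 -m creep '[[0,0,0,0,0,0.6,1],[0,0,0,0,0,0.6,1],[0,0,0,0,0,0.6,1]]'; python3 -m creep '[[0,0,0,0,0,0.6,1],[0,0,0,0,0,0.6,1]]';python3 -m creep '[[0,0,0,0,0,0.5,1]]'
```

```text
clock: 8.42
eef_pos: [579.7, 67.6, 322.7]
tcp_rot: [3.14, 0.001, 1.385]
contact_force: [-1.2, -0.3, 2.2]
opening: 0.475
clock: 8.58
eef_pos: [579.8, 67.6, 321.4]
tcp_rot: [3.14, 0.001, 1.385]
contact_force: [-0.8, -1.3, 1.4]
opening: 0.472
clock: 8.67
eef_pos: [579.7, 67.6, 320.8]
tcp_rot: [3.14, 0.001, 1.385]
contact_force: [-0.5, -1.0, 2.5]
opening: 0.47
```

```bash
python3 -m creep '[[0,0,0,0,0,0.5,1]]';python3 -m creep '[[0,0,0,0,0,0.5,1]]';python3 -m creep '[[0,0,0,0,0,0.4,1]]'
```

```text
clock: 8.75
eef_pos: [579.7, 67.6, 320.2]
tcp_rot: [3.14, 0.001, 1.385]
contact_force: [-1.4, -1.0, 2.0]
opening: 0.475
clock: 8.83
eef_pos: [579.7, 67.6, 319.7]
tcp_rot: [3.14, 0.001, 1.385]
contact_force: [-2.8, -1.2, 7.7]
opening: 0.47
clock: 8.92
eef_pos: [579.8, 67.6, 319.7]
tcp_rot: [3.14, 0.001, 1.385]
contact_force: [-3.9, -1.0, 10.4]
opening: 0.473
```

```bash
python3 -m creep '[[0,0,0,0,0,0.3,1],[0,0,0,0,0,0.3,1],[0,0,0,0,0,0.1,1]]'
python3 - <<'E'
from rig import *
import cv2,pickle
F={}
for n in("scene","side","wrist"): F[n]=grab_frame(n)
pickle.dump(F,open("F6.pkl","wb"))
cv2.imwrite("pics/sc6.png",cv2.resize(F["scene"]["color"][135:260,210:345,::-1],None,fx=4.5,fy=4.5,interpolation=cv2.INTER_CUBIC))
cv2.imwrite("pics/si6.png",cv2.resize(F["side"]["color"][150:255,170:295,::-1],None,fx=5,fy=5,interpolation=cv2.INTER_CUBIC))
cv2.imwrite("pics/w6.png",F["wrist"]["color"][:,:,::-1])
E
```

```text
clock: 9.17
eef_pos: [579.7, 67.6, 319.7]
tcp_rot: [3.14, 0.0, 1.385]
contact_force: [-2.3, -1.1, 1.9]
opening: 0.472
```

View pics/sc6.png

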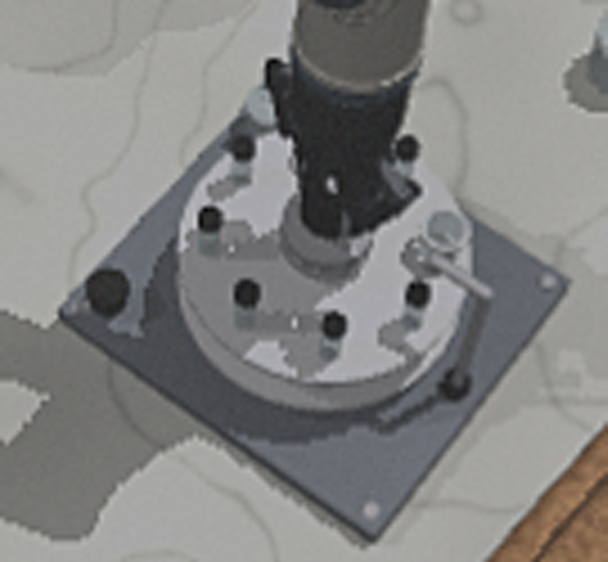

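View pics/si6.png

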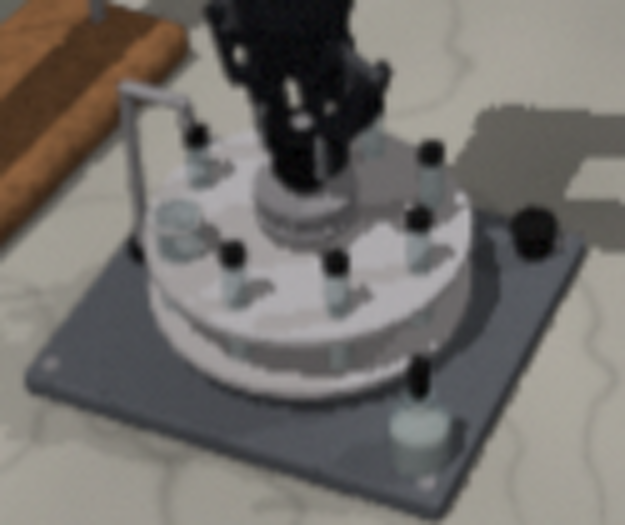

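View pics/w6.png

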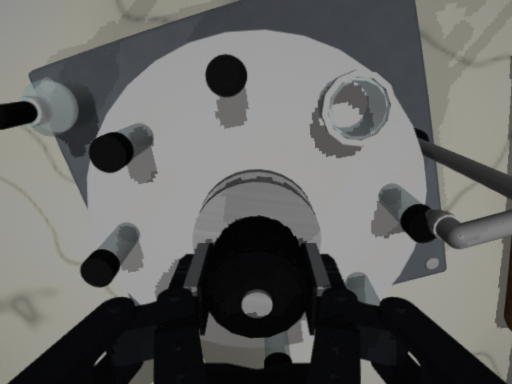

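```bash
python3 -m creep '[[0,0,0.06,0,0,0.1,1],[0,0,0.06,0,0,0.1,1],[0,0,0.06,0,0,0.1,1],[0,0,0.06,0,0,0.1,1]]' 80
python3 - <<'E'
from rig import *
import cv2
f=grab_frame("wrist"); cv2.imwrite("pics/w7.png",f["color"][:,:,::-1]); s=sense(); print(s["wrist_torque"],s["tcp_rot"])
f=grab_frame("scene"); cv2.imwrite("pics/sc7.png",cv2.resize(f["color"][135:260,210:345,::-1],None,fx=4.5,fy=4.5,interpolation=cv2.INTER_CUBIC))
E
```

```text
clock: 9.65
eef_pos: [579.9, 67.5, 319.8]
tcp_rot: [3.139, 0.0, 1.139]
contact_force: [-1.6, -2.3, 4.2]
opening: 0.466
[-0.13103684  0.59645606  0.03013323] [3.13892772e+00 1.19954594e-04 1.13451286e+00]
```

View pics/w7.png

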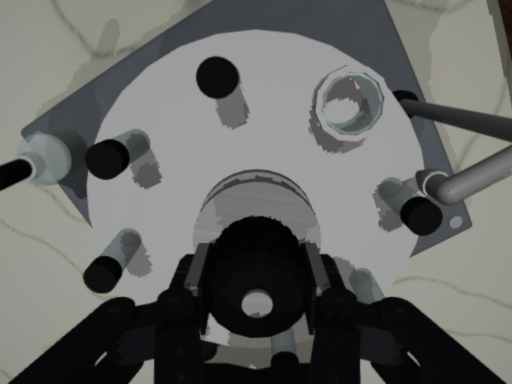

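View pics/sc7.png

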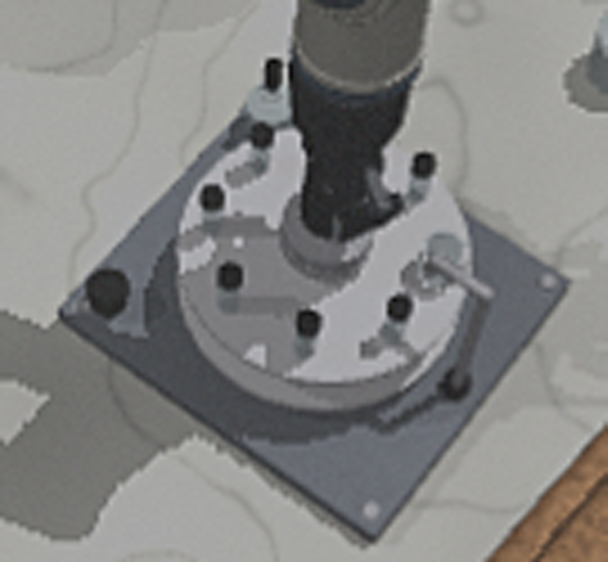

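```bash
cat > d.py <<'E'
import sys,json
from fit import *
from rig import grab_frame
f=grab_frame("scene")
def ang(m,ctr=(578.8,67.6)):
    o=[]
    for k,(u,v) in m.items():
        z=138 if k else 121
        p=np.array([[[(u+.5)/4.5-.5+210,(v+.5)/4.5-.5+135]]])
        q=cv2.undistortPoints(p,f["mtx"],f["distortion"])[0,0]; r=f["T"][:3,:3]@[*q,1]; c=f["T"][:3,3]; P=c+r*(z-c[2])/r[2]
        d=P[:2]-ctr; a=np.degrees(np.arctan2(d[1],d[0]))-45*k; o.append(((a+180)%360-180).round(2)); print(k,np.hypot(*d).round(1),o[-1])
    print(np.median(o))
E
python3 - <<'E'
from d import *
ang({1:(406,142),3:(243,142),4:(209,212),5:(247,286),6:(334,319),7:(418,288),0:(446,228)})
ang({1:(424,158),3:(262,129),4:(212,191),5:(231,270),6:(308,317),7:(400,302)})
E
```

```text
1 84.6 44.2
3 85.2 43.35
4 85.7 42.75
5 84.0 42.83
6 84.7 42.96
7 84.6 42.77
0 85.7 41.97
42.83
1 85.2 31.74
3 85.2 31.12
4 85.3 30.9
5 84.6 31.45
6 85.1 30.83
7 84.9 31.07
31.095
```

```bash
python3 -m creep '[[0,0,0.07,0,0,0.1,1],[0,0,0.07,0,0,0.1,1],[0,0,0.07,0,0,0.1,1],[0,0,0.07,0,0,0.1,1],[0,0,0.07,0,0,0.1,1],[0,0,0.06,0,0,0.1,1],[0,0,0,0,0,0.1,1]]'
python3 - <<'E'
from rig import *
import cv2
f=grab_frame("wrist"); cv2.imwrite("pics/w8.png",f["color"][:,:,::-1]); s=sense(); print(s["wrist_torque"],s["tcp_rot"])
f=grab_frame("scene"); cv2.imwrite("pics/sc8.png",cv2.resize(f["color"][135:260,210:345,::-1],None,fx=4.5,fy=4.5,interpolation=cv2.INTER_CUBIC))
f=grab_frame("side");cv2.imwrite("pics/si8.png",cv2.resize(f["color"][150:255,170:295,::-1],None,fx=5,fy=5,interpolation=cv2.INTER_CUBIC))
E
```

```text
clock: 10.38
eef_pos: [580.1, 67.4, 319.8]
tcp_rot: [3.138, -0.001, 0.733]
contact_force: [-1.7, -1.0, 4.6]
opening: 0.465
[0.03947054 0.63602386 0.03013849] [ 3.13846390e+00 -1.26622270e-03  7.35374836e-01]
```

View pics/w8.png

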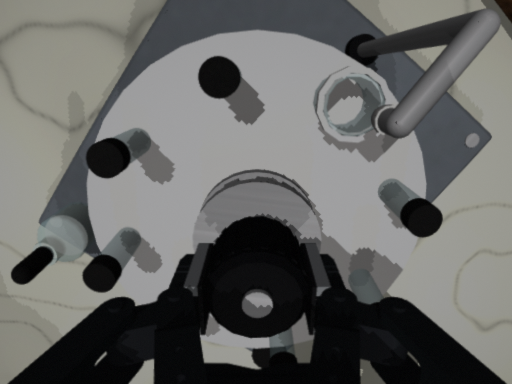

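View pics/sc8.png

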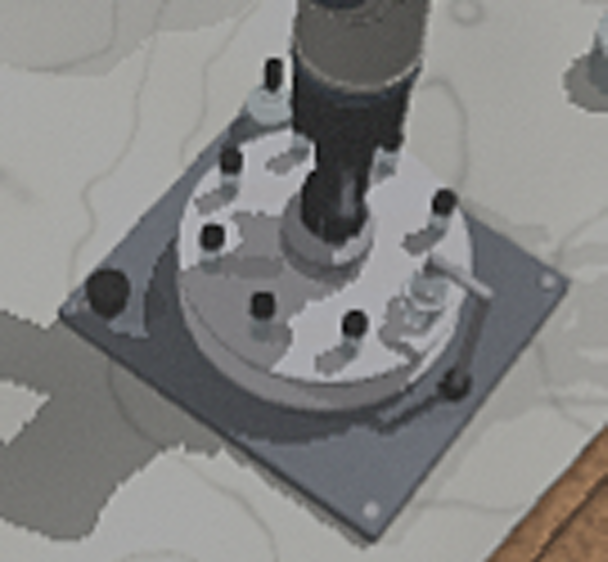

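View pics/si8.png

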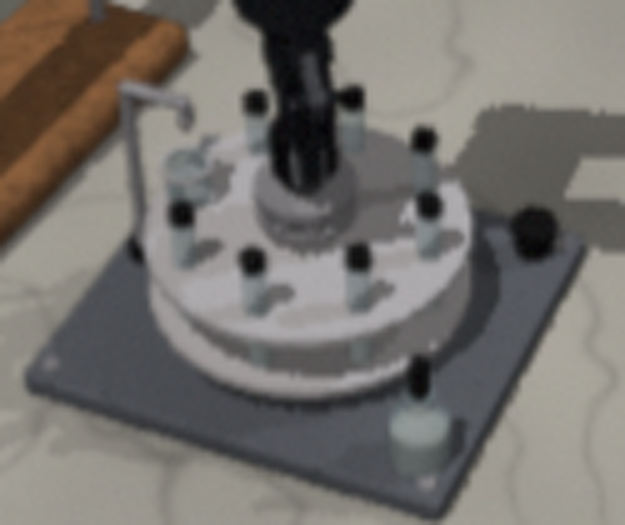

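Run:
```python
from d import *
ang({7:(354,319),6:(263,300),5:(212,231),4:(231,155),1:(444,196)})
w=grab_frame("wrist"); c=(579.6,67.5)
for n,(u,v),z in(("tip",(383,119),143),("vial",(351,105),121),("t1",(219,77),138),("t7",(421,218),138),("t2",(108,158),138)):
    q=cv2.undistortPoints(np.array([[[u,v]]],float),w["mtx"],w["distortion"])[0,0]; r=w["T"][:3,:3]@[*q,1]; o=w["T"][:3,3]; P=o+r*(z-o[2])/r[2]; d=P[:2]-c; print(n,P.round(1),np.hypot(*d).round(1),np.degrees(np.arctan2(d[1],d[0])).round(1))
for y in (3,5,7):
    a=np.radians(y); 
    for Z in(143,168):
        q=proj(f,[(578.8+85*np.cos(a),67.6+85*np.sin(a),Z)])[0]; print(y,Z,(q-[210,135])*4.5)
cv2.imwrite("pics/w8c.png",cv2.resize(cv2.imread("pics/w8.png")[20:180,270:510],None,fx=3.3,fy=3.3,interpolation=cv2.INTER_CUBIC))
a=cv2.imread("pics/scene0.png")[165:215,280:330];b=grab_frame("scene")["color"][165:215,280:330,::-1]
cv2.imwrite("pics/s8z.png",cv2.resize(cv2.hconcat([a,b]),None,fx=8,fy=8,interpolation=cv2.INTER_CUBIC))
```

```text
7 85.7 7.23
6 85.4 8.24
5 85.0 8.32
4 84.8 8.04
1 84.5 8.3
8.24
tip [667.   70.9 143. ] 87.4 2.2
vial [664.3  79.6 121. ] 85.6 8.2
t1 [632.3 134.1 138. ] 85.0 51.6
t7 [649.   18.5 138. ] 85.0 -35.2
t2 [571.2 149.3 138. ] 82.3 95.8
3 143 [424.55739396 276.01126472]
3 168 [429.19833728 258.43714123]
5 143 [427.00659884 273.11969062]
5 168 [431.68497555 255.5118965 ]
7 143 [429.32820836 270.15304207]
7 168 [434.04152161 252.51076801]
```

View pics/w8c.png

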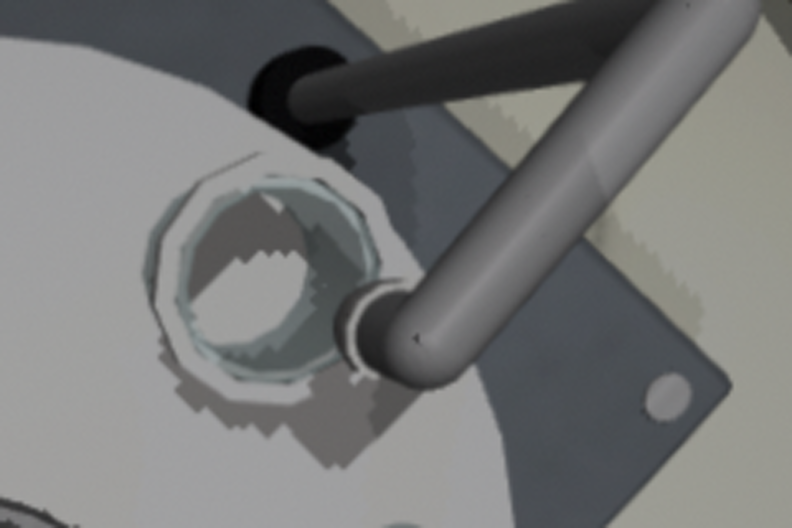

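View pics/s8z.png

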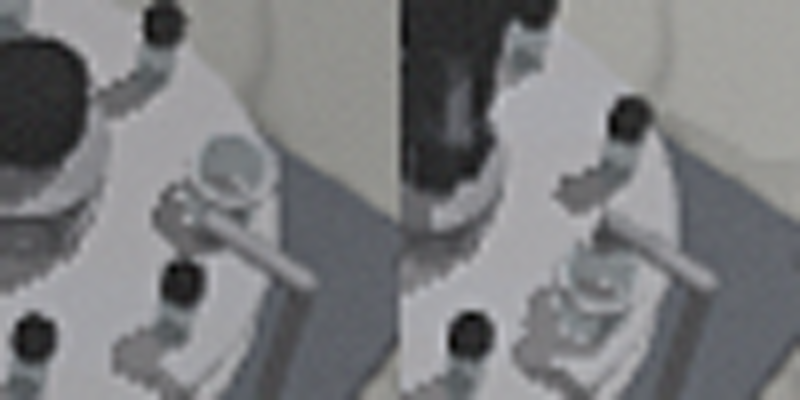

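Run:
```python
from d import *
w=grab_frame("wrist"); c=(579.6,67.5)
def P(f,u,v,z):
    q=cv2.undistortPoints(np.array([[[u,v]]],float),f["mtx"],f["distortion"])[0,0]; r=f["T"][:3,:3]@[*q,1]; o=f["T"][:3,3]; return o+r*(z-o[2])/r[2]
for n,(u,v),z in(("foot",(361,48),24),("armin",(398,122),168),("armout",(486,20),168),("bolt",(472,140.5),20),("tipflange",(382,120),143)):
    p=P(w,u,v,z); d=p[:2]-c; print(n,p.round(1),np.hypot(*d).round(1),np.degrees(np.arctan2(d[1],d[0])).round(1))
a=P(w,398,122,168);b=P(w,486,20,168);print("armdir",np.degrees(np.arctan2(*(b-a)[1::-1])))
# scene
c=(578.8,67.6)
g=lambda u,v:((u+.5)/4.5-.5+210,(v+.5)/4.5-.5+135)
for n,(u,v),z in(("foot",(455,384),24),("armin",(431,259),168),("armout",(487,293),168),("bolt1",(548,283),20),("bolt2",(371,510),20)):
    p=P(f,*g(u,v),z); d=p[:2]-c; print(n,p.round(1),np.hypot(*d).round(1),np.degrees(np.arctan2(d[1],d[0])).round(1))
a=P(f,*g(548,283),20);b=P(f,*g(371,510),20);print("bolts dir",np.degrees(np.arctan2(*(a-b)[1::-1]))-90)
s=grab_frame("side"); h=lambda u,v:((u+.5)/5-.5+170,(v+.5)/5-.5+150)
for n,(u,v),z in(("foot",(136,250),24),("armin",(186,103),168),("armout",(128,90),168),("tip",(187,125),143)):
    p=P(s,*h(u,v),z); d=p[:2]-c; print("side",n,p.round(1),np.hypot(*d).round(1),np.degrees(np.arctan2(d[1],d[0])).round(1))
```

```text
foot [709.9  79.   24. ] 130.8 5.0
armin [665.9  75.1 168. ] 86.7 5.0
armout [709.8  78.6 168. ] 130.7 4.9
bolt [726.8 -41.7  20. ] 183.2 -36.6
tipflange [666.4  70.9 143. ] 86.9 2.2
armdir 4.607699484321589
foot [706.6  77.7  24. ] 128.2 4.5
armin [663.1  72.8 168. ] 84.5 3.5
armout [707.6  78.5 168. ] 129.3 4.8
bolt1 [704.6 196.9  20. ] 180.4 45.8
bolt2 [724.7 -40.6  20. ] 181.6 -36.5
bolts dir 4.837619101248222
side foot [712.2  82.5  24. ] 134.2 6.4
side armin [662.7  74.8 168. ] 84.2 4.9
side armout [703.9  80.8 168. ] 125.7 6.0
side tip [668.1  68.7 143. ] 89.3 0.7
```

```bash
python3 -m creep '[[0,0,0.028,0,0,0.1,1],[0,0,0.028,0,0,0.1,1],[0,0,0,0,0,0.1,1],[0,0,0,0,0,0.1,1],[0,0,0,0,0,0.1,1]]'
python3 - <<'E'
from rig import *
import cv2,pickle
f=grab_frame("wrist"); pickle.dump(f,open("w9.pkl","wb"));cv2.imwrite("pics/w9.png",cv2.resize(f["color"][0:250,80:470,::-1],None,fx=2,fy=2,interpolation=cv2.INTER_CUBIC))
f=grab_frame("scene"); cv2.imwrite("pics/sc9.png",cv2.resize(f["color"][135:260,210:345,::-1],None,fx=4.5,fy=4.5,interpolation=cv2.INTER_CUBIC))
E
```

```text
clock: 11.25
eef_pos: [580.2, 67.3, 319.8]
tcp_rot: [3.139, -0.002, 0.695]
contact_force: [-2.4, -1.3, 4.9]
opening: 0.467
```

View pics/w9.png

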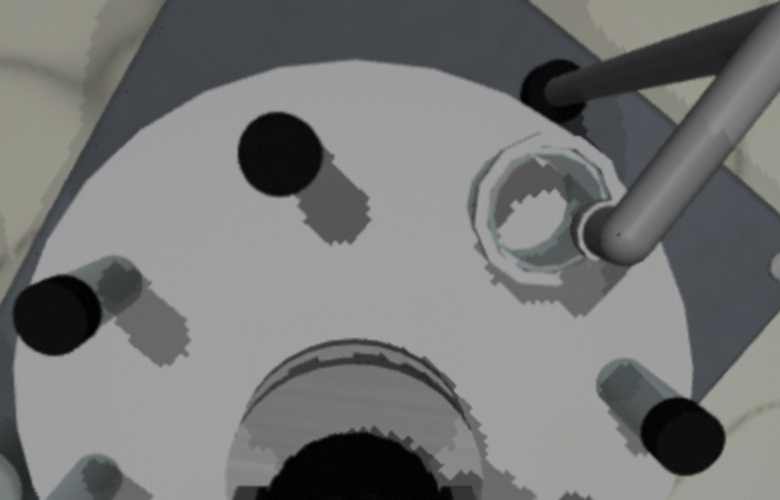

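View pics/sc9.png

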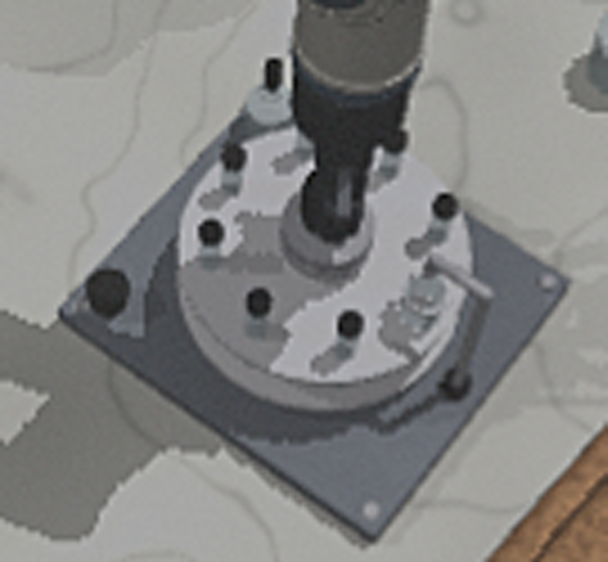

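Run:
```python
from d import *
import pickle
ang({7:(350,319),6:(259,296),5:(210,226),4:(233,151),1:(446,200)})
w=pickle.load(open("w9.pkl","rb"))
def P(f,u,v,z):
    q=cv2.undistortPoints(np.array([[[u,v]]],float),f["mtx"],f["distortion"])[0,0]; r=f["T"][:3,:3]@[*q,1]; o=f["T"][:3,3]; return o+r*(z-o[2])/r[2]
c=(579.6,67.5)
for n,(u,v),z in(("vial",(352.5,104),121),("tip",(377,115.5),143),("tip2",(377,115.5),150),("t1",(219.5,76.5),138),("t7",(421,217),138),("t2",(108,157),138)):
    p=P(w,u,v,z); d=p[:2]-c; print(n,p.round(1),np.hypot(*d).round(1),np.degrees(np.arctan2(d[1],d[0])).round(1))
```

```text
7 85.3 5.4
6 84.5 5.52
5 85.8 5.47
4 85.6 5.57
1 85.2 5.94
5.52
vial [665.6  76.  121. ] 86.5 5.6
tip [666.4  70.4 143. ] 86.9 1.9
tip2 [665.4  72.8 150. ] 86.0 3.5
t1 [635.4 131.9 138. ] 85.2 49.1
t7 [647.4  16.2 138. ] 85.0 -37.1
t2 [575.1 149.9 138. ] 82.6 93.1
```

```bash
python3 -m creep '[[0,0,0.025,0,0,0.1,1],[0,0,0.01,0,0,0.1,1],[0,0,0,0,0,0.1,1],[0,0,0,0,0,0.1,1]]'
python3 - <<'E'
from rig import *
import cv2,pickle
f=grab_frame("scene"); cv2.imwrite("pics/sc10.png",cv2.resize(f["color"][135:260,210:345,::-1],None,fx=4.5,fy=4.5,interpolation=cv2.INTER_CUBIC))
f=grab_frame("side");cv2.imwrite("pics/si10.png",cv2.resize(f["color"][150:220,170:250,::-1],None,fx=8,fy=8,interpolation=cv2.INTER_CUBIC))
E
```

```text
clock: 11.73
eef_pos: [580.2, 67.3, 319.8]
tcp_rot: [3.139, -0.002, 0.673]
contact_force: [-2.1, -0.8, 6.1]
opening: 0.471
```

View pics/sc10.png

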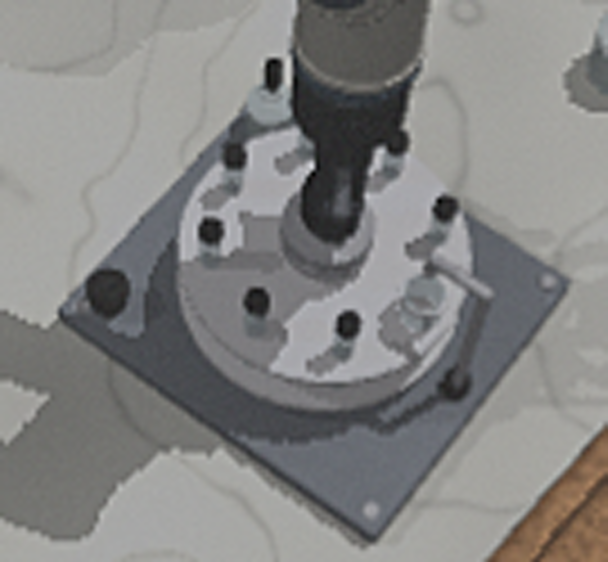

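View pics/si10.png

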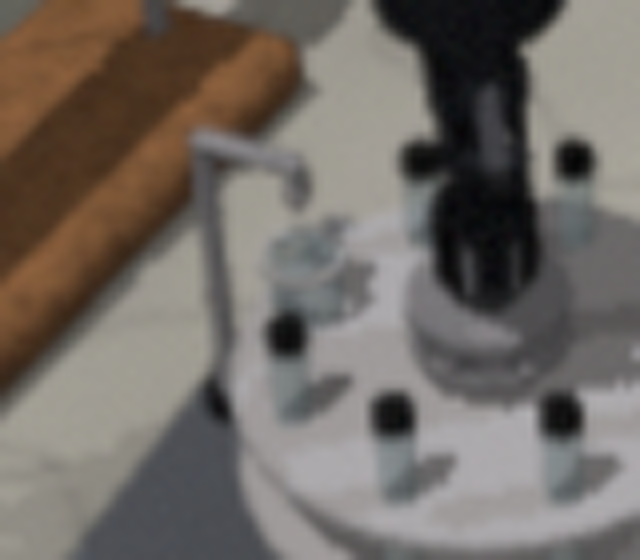

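Run:
```python
from d import *
ang({7:(347.5,319),6:(257,295),5:(210,225),4:(234,150),1:(446,202)})
s=grab_frame("side");c=(578.8,67.6)
for y in(0,2,4.8,6):
    a=np.radians(y); print(y,[((proj(s,[(c[0]+85*np.cos(a),c[1]+85*np.sin(a),z)])[0]-[170,150]+.5)*8).round() for z in(121,143,168)])
```

```text
7 85.1 4.24
6 84.7 4.47
5 85.7 4.93
4 85.6 4.81
1 84.8 4.83
4.81
0 [array([314., 243.]), array([310., 202.]), array([306., 155.])]
2 [array([311., 248.]), array([307., 207.]), array([302., 159.])]
4.8 [array([306., 253.]), array([302., 212.]), array([297., 165.])]
6 [array([304., 256.]), array([300., 215.]), array([295., 167.])]
```

```bash
python3 -m creep '[[0,0,0,0,0,0,0.45],[0,0,0,0,0,0,0.35],[0,0,0,0,0,0,0.3],[0,0,0,0,0,0,0.3],[0,0,0,0,0,0,0.3],[0,0,0,0,0,0,0.3]]'
python3 - <<'E'
from rig import *
import cv2
f=grab_frame("wrist"); cv2.imwrite("pics/w11.png",f["color"][:,:,::-1])
E
```

```text
clock: 12.43
eef_pos: [580.8, 67.7, 318.9]
tcp_rot: [3.138, -0.004, 0.682]
contact_force: [1.0, 0.7, 0.2]
opening: 0.702
```

View pics/w11.png

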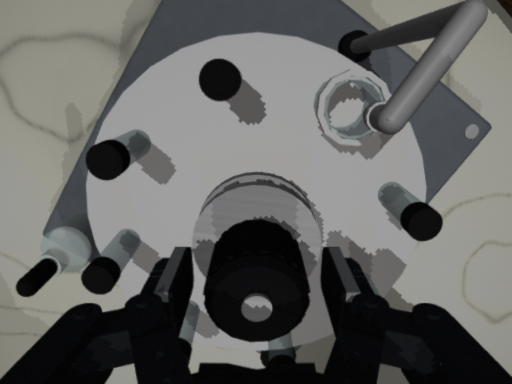

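Both pads are clear of the knob (gaps at x≈195 and x≈318). Now I'll go straight up.

```bash
python3 -m creep '[[0,0,0,0,0,-4,0.3],[0,0,0,0,0,-10,0.3],[0,0,0,0,0,-20,0.3],[0,0,0,0,0,-30,0.3],[0,0,0,0,0,-30,0.3],[0,0,0,0,0,-30,0.3],[0,0,0,0,0,0,0.3]]'; python3 -m creep '[[0,0,0,-35,0,0,0.3],[0,0,0,-35,0,0,0.3],[0,0,0,-35,0,0,0.3],[0,0,0,0,0,0,0.3],[0,0,0,0,0,0,0.3]]'
python3 - <<'E'
from rig import *
import cv2,pickle
f=grab_frame("wrist"); pickle.dump(f,open("w12.pkl","wb")); cv2.imwrite("pics/w12.png",f["color"][:,:,::-1])
f=grab_frame("scene"); cv2.imwrite("pics/sc12.png",cv2.resize(f["color"][135:260,210:345,::-1],None,fx=4.5,fy=4.5,interpolation=cv2.INTER_CUBIC))
f=grab_frame("side");cv2.imwrite("pics/si12.png",cv2.resize(f["color"][150:255,170:295,::-1],None,fx=5,fy=5,interpolation=cv2.INTER_CUBIC))
E
```

```text
clock: 13.07
eef_pos: [579.4, 67.7, 450.4]
tcp_rot: [3.14, -0.001, 0.682]
contact_force: [1.2, -0.1, 0.3]
opening: 0.703
clock: 13.48
eef_pos: [495.3, -0.0, 456.0]
tcp_rot: [3.134, -0.009, 0.684]
contact_force: [-0.1, 0.5, -0.0]
opening: 0.698
```

View pics/w12.png

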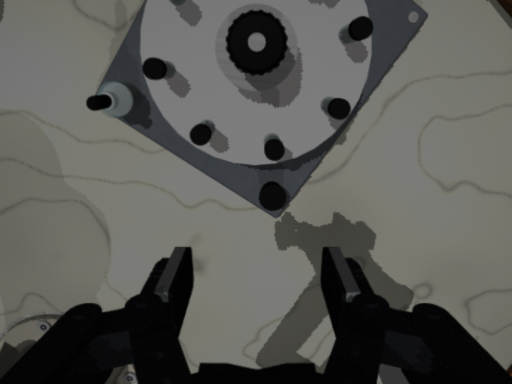

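View pics/sc12.png

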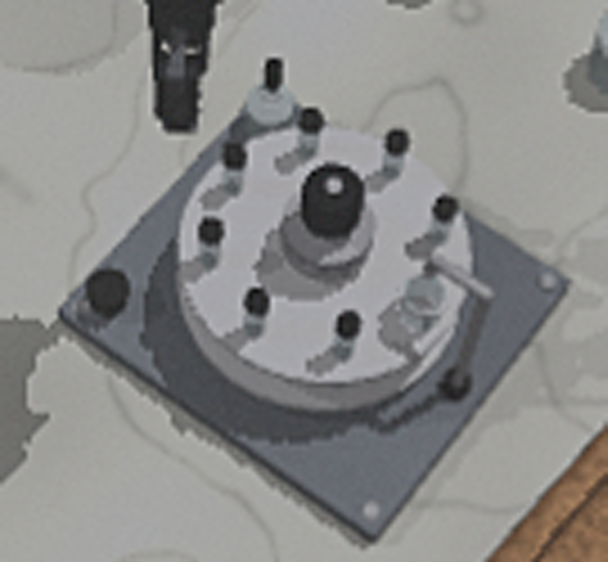

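View pics/si12.png

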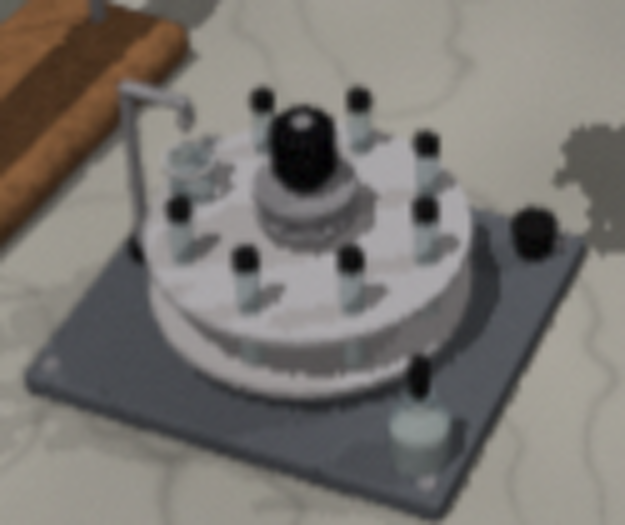

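```bash
python3 -m creep '[[0,0,0,32,12,0,0.3],[0,0,0,32,12,0,0.3],[0,0,0,0,0,0,0.3],[0,0,0,0,0,0,0.3],[0,0,0,0,0,0,0.3]]'
python3 - <<'E'
from rig import *
import cv2,pickle
f=grab_frame("wrist"); pickle.dump(f,open("w13.pkl","wb")); print(f["T"][:3,3]); cv2.imwrite("pics/w13.png",f["color"][:,:,::-1])
E
```

```text
clock: 14.05
eef_pos: [566.1, 26.5, 454.9]
tcp_rot: [3.135, -0.008, 0.689]
contact_force: [0.5, -0.3, 0.2]
opening: 0.699
[632.11603841  79.40509677 424.22863412]
```

View pics/w13.png

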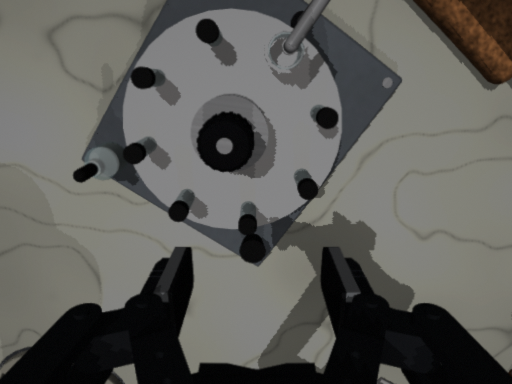

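Run:
```python
from fit import *
import pickle
f=pickle.load(open("w13.pkl","rb")); c=(579.6,67.5)
cv2.imwrite("pics/w13c.png",cv2.resize(f["color"][0:100,230:350,::-1],None,fx=6,fy=6,interpolation=cv2.INTER_CUBIC))
for y in(0,4.8,9):
    a=np.radians(y); print(y,[((proj(f,[(c[0]+r*np.cos(a),c[1]+r*np.sin(a),z)])[0]-[230,0]+.5)*6).round() for r,z in((85,121),(85,143),(85,168),(128,168))])
```

```text
0 [array([361., 338.]), array([378., 328.]), array([400., 314.]), array([646.,  14.])]
4.8 [array([321., 306.]), array([335., 293.]), array([353., 276.]), array([575., -48.])]
9 [array([284., 280.]), array([295., 265.]), array([309., 245.]), array([507., -98.])]
```

View pics/w13c.png

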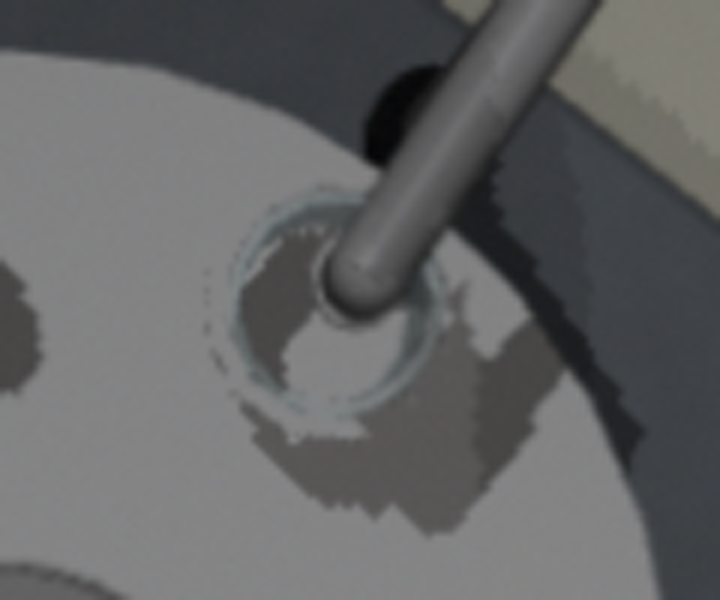

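```bash
python3 -c "
from rig import *
print(sense()['contact_force']); print(job.sign_off())"
```

```text
[-0.09995917 -0.59659126  0.28074024]
the job is handed in; nothing more can be done
None
```

I gripped the knob, pressed it lightly against the crown and turned it clockwise until the teeth meshed. It then went down at about 2–3 N onto a firm stop. I turned the carousel about 38° clockwise to bring the open vial under the spout, opened the fingers and backed off. The job was handed in at about 14 s of the 64 s allowed; no verdict is reported.

**Last checks**
- **Knob home:** it went down 8.0 mm from tooth contact to the stop, as 4 mm to 12 mm should. After release, both fixed cameras show it about 12 mm lower than at the start.
- **Vial under the spout:** a final picture from nearly overhead put the spout tip within about 1 mm of centre over the mouth. From the scene camera the carousel stands at about 4.8°. The spout's arm, its column foot and the plate bolts also give about 4.8°.
- **Robot clear:** it is well above everything, and the force reading is zero within noise.

**What disagreed or came close**
- **Press force:** my first press reached 19 N at the wrist when the teeth met, close to the 20 N limit. I backed off at once, and after that kept to about 7 N or less until the stop.
- **Turn before meshing:** the gripper turned about 10° after the knob began to drop before the carousel moved. That is more than the stated play, so the grip may have twisted a little. The carousel later followed the knob.
- **Spout angle:** while gripping, rough readings of the spout tip from the wrist and side cameras gave 1–2° instead of 4.8°. I put this down to a misjudged height of the visible ring, and the final overhead view agreed with 4.8°.

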